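Gauge the note-counter feed rollers and pull the worn ones

TASK

Take the plug gauge and try it, upright and without forcing it, in the hole of each of the four feed rollers in the tray's bays, one after another from the robot's left to its right. Wherever the gauge drops right through, the bush is worn out: draw that roller forward out of its bay so that it stands flat on the red strip of the tray; rollers that stop the gauge just below the rim are sound and stay in their bays. Put the gauge back upright in its wooden stand, and leave the basket of spare rollers and the other things on the desk alone.

Things in the scene. Friction and masses are not known exactly. Their poses are not given: they have to be found in the camera images.
- tray: Fixed aluminium tray, floor 4 mm thick. Origin on the desk; +x to its rear wall, away from the robot, +y to the robot's left. Rear wall's inner face at x = 51 mm, 24 mm high. Along it four bays 50 mm wide, parted by 6 mm dividers, 18 mm high, from x = 5 to 51 mm; the bays are open at the front. A low lip (12 mm high, inner face x = -76 mm) closes the tray's front.
- strip (a point): Middle of the red reject strip on the tray's level floor, in front of the bays: tray x = -43 mm, 4 mm above the desk. The strip runs from tray x = -75 to -13 mm over the full width (y within 113 mm).
- bay1 (a point): Leftmost bay (robot's left, tray y = 84 mm): nominal centre of its roller's top face, 28 mm above the desk; axes as the tray's. One loose feed roller stands in each bay, axis upright: blue tyre 48 mm wide, pale hub 33 mm wide, dark bush, 24 mm high, 55 to 115 g. It may stand up to 2 mm forward of this point and 1 mm to either side.
- bay2 (a point): The same for the second bay (tray y = 28 mm). Every roller's hole begins with a lead-in 20 mm wide and 5 mm deep, down to a flat shoulder; the bore from there to the bottom is 12.5 mm wide in a sound roller, 15.5 mm in a worn one (too alike to trust the eye). The gauge's 14 mm pin rests on the shoulder of a sound one.
- bay3 (a point): The same for the third bay (tray y = -28 mm). A pin set down off centre by more than about 1 mm also rests on the shoulder of a worn roller, so feel around before calling it sound. One, two or three of the four are worn, any of them; the rollers themselves are not tracked.
- bay4 (a point): The same for the rightmost bay (tray y = -84 mm).
- gauge: Plug gauge, upright, 104 mm long, 120 g. Origin at the pin's tip, z up along it. From the tip: steel pin 14 mm wide, 30 mm long; collar 26 mm wide, 4 mm thick; hexagonal aluminium handle, 18 mm across flats, from 34 to 104 mm above the tip, a red band at its top. Two opposite flats face along the gauge's y, the others 60 degrees on.
- gauge_tip (a point): Centre of the flat tip of the gauge's pin.
- stand: Fixed pale wooden block, 70 x 70 x 40 mm, left or right of the tray, with one vertical through hole 20 mm wide in which the gauge stands, its collar on the block's top and its tip 10 mm above the desk. Origin at the centre of its underside.
- stand_hole (a point): Centre of the mouth of the stand's hole, on the block's top face, 40 mm above the desk.
- basket: Small fixed white plastic basket, 126 x 70 x 32 mm, on the other side of the tray from the stand, with two spare rollers in it that stay there. Origin at the centre of its underside.
- abacus: Dark wooden abacus, 110 x 230 x 22 mm, lying loose behind the tray; origin at the centre of its underside.
- coin_tin: Loose open aluminium tin with coins, 72 mm in diameter, 52 mm high; origin at the centre of its underside.
- stamp: Loose hand stamp, base 30 x 52 mm, 54 mm high; origin at the centre of its underside.
Not all that is in view belongs to the job. Several things have the shape of the basket; the one meant has the colours described above.

How it is judged:
By the outcome, as a careful person would: the job done as asked, in the order asked, and still so for the second after the job is handed in, with the robot touching nothing.
It also fails if it takes over 72 s, if anything falls off the work surface, if the arm or the gripper's body presses on something with over 40 N, if the wrist force passes 120 N, or if a joint passes its speed limit or range.

ROBOT

A 6-joint arm with a two-finger parallel gripper is mounted at the origin on the work surface. World frame = base frame: x ahead of the robot, y to its left, z up, the work surface at z = 0. Lengths are in m, angles in rad, forces in N, time in s.
With the tool pointing down it reaches from about 0.3 to 0.875 m from the base axis. Payload 6.4 kg.
Tool frame: the origin (TCP) lies between the finger pads; the fingertips stand 19 mm ahead of it and the grasp point (between the pads) is the TCP; z points along the fingers, y is the direction in which the jaws open and shut (so a half turn about z gives the same grasp; the last joint's range is limited). The gripper opens to 85 mm and grips with 20 to 120 N. Pads are 22 mm wide; open, the fingers measure 114 mm over their backs; the gripper's body (76 mm by 85 mm) begins 54 mm behind the grasp point. The pads swing forward as they close: fully open they stand 13 mm farther back than shut.
Start: joints at [-1.403, 0.181, 1.607, -0, 1.354, -0.206], TCP at [0.21, -0.535, 0.25] pointing down, gripper open.
Joint ranges: [-2.99, 2.99], [-0.89, 2.07], [0.3, 2.58], [-1.14, 4.28], [0, 2.63], [-3.12, 3.12]. Speed limits (rad/s): [2.57, 2.57, 3.01, 3.14, 3.14, 3.14].

INTERFACE

Orientations are given as a unit quaternion [w, x, y, z].
In Python, from bench import * gives the robot as it stands.
- The arm moves only by the tool apply_moves, never from a script. Its argument "moves" is a list that holds one entry, the list of rows, each a list of 7 numbers: the shift along the tool's x, y, z in cm, then the turn, a rotation vector about the tool's x, y, z in rad, then the opening, from 0 (shut) to 1 (fully open). A call has 1 to 8 rows; each row is the pose to reach, as a shift and turn from the pose commanded when the call began, along the tool's axes at that moment; what a row does not reach only later rows make up. A row lasts 1/10 s, in which the tool goes at most 50 mm and 8.59 degrees, less where a joint would pass 70% of its speed; a pose out of reach is approached as far as the arm can. A call with a gripper value outside its range is refused whole. The fingers move at their own pace and stop on an object; the grip force is fixed at half the most. Time passes only in rows, so rows that repeat a pose let the fingers close. It gives the time, the measured TCP pose, the force and the opening at its end, in the units of the state.
- get_obs(): the state, without advancing time (a new reading comes with each control period).
- camera(name): name is "scene" or "side" or "wrist"; returns the picture (384x512x3 uint8, red, green, blue); there is no depth.
- get_calibration(name): a dict with "vertical_fov" (degrees; the focal length in pixels is half the picture's height over the tangent of half this angle, whatever the lens; pixels are square), "cx", "cy" (the principal point, pixels), "R" (3x3) and "t" (3): a world point X has camera coordinates R X + t. Camera axes: x right, y down, z forward; pixel columns grow to the right and rows downward; lengths in m; the calibration is good to about 2 mm. A picture is of the moment at which its call begins: read the wrist's pose just before it. get_calibration takes no time and is no camera call; for the wrist camera it gives the pose at the moment of the call.
- hand_in(): hands the job in, once; it reports no verdict.
The state is a dict: "time_s": time; "q": joint angles; "dq": joint speeds; "joint_efforts": joint torques, N m; "eef_pos": TCP position; "eef_rot": TCP orientation; "wrist_force": force on the tool from outside, world axes, zero at the start; "torque": the same for the moment, N m; "opening": opening from 0.0 (shut) to 1.0 (fully open).
Only numpy, scipy, OpenCV 4.12 (cv2) and the standard library are available. Lean on these libraries where they do the work, as an engineer would, in place of code of your own. Each camera call takes 0.05 s, during which the arm holds its last target. There are 200 camera calls.

## Working session

There is one attempt and no reset: what is moved stays moved. The work goes in short steps, Python scripts to look and compute and a tool call to move; the robot and the scene stay as the last step left them, time stands still between calls to the robot, and variables do not carry over. Pictures are saved under pics/ and viewed, about 8 in all and at most 12, crops included, and the job is handed in when it is done.

Besides the shell and the picture viewer there is one more tool, called after "Request:" as name(argument=value, ...), one argument or row to a line, values as JSON. apply_moves: Moves the arm, as the interface text tells. Its arguments: {"type":"object","properties":{"moves":{"type":"array","items":{"type":"array","items":{"type":"array","items":{"type":"number"}}}}},"required":["moves"]}

```bash
ls; mkdir -p pics; python3 - <<'E'
from bench import *
import cv2,numpy as np
o=get_obs();print({k:np.round(v,3) for k,v in o.items()})
for n in("scene","side","wrist"):
    c=get_calibration(n);print(n,c)
    cv2.imwrite(f"pics/{n}0.png",camera(n)[:,:,::-1])
E
```

```text
pics
{'time_s': np.float64(0.0), 'q': array([-1.403,  0.182,  1.608, -0.   ,  1.354, -0.206]), 'dq': array([ 0.001, -0.002,  0.   ,  0.001,  0.   ,  0.001]), 'joint_efforts': array([ 0.0000e+00, -4.4487e+01, -3.5134e+01, -0.0000e+00,  9.0000e-03,
       -0.0000e+00]), 'eef_pos': array([ 0.21 , -0.535,  0.249]), 'eef_rot': array([-0.001,  0.983,  0.186,  0.   ]), 'wrist_force': array([0.735, 0.119, 0.451]), 'torque': array([ 0.043,  0.039, -0.028]), 'opening': np.float64(1.004)}
scene {'vertical_fov': 55.94339908658645, 'cx': 257.97940958690884, 'cy': 195.0917280073547, 'R': array([[ 0.15402988,  0.98785085, -0.02062734],
       [ 0.57504891, -0.10660157, -0.81114417],
       [-0.80348836,  0.11307871, -0.58448238]]), 't': array([-0.02322855, -0.25708191,  1.39076854])}
side {'vertical_fov': 45.745273155117104, 'cx': 261.0293437191351, 'cy': 187.81899338954037, 'R': array([[-0.80894141, -0.58776155,  0.01225346],
       [-0.4309196 ,  0.57864257, -0.69244572],
       [ 0.39990259, -0.56542827, -0.72136592]]), 't': array([0.36122311, 0.2825628 , 0.92898879])}
wrist {'vertical_fov': 64.0777922992619, 'cx': 253.7240360618033, 'cy': 193.53128381359707, 'R': array([[ 0.36515532, -0.93094264, -0.00271797],
       [-0.89037333, -0.35009186,  0.29098286],
       [-0.27183989, -0.10383393, -0.95672441]]), 't': array([-0.57393706, -0.03781243,  0.38031377])}
```

```bash
python3 - <<'E'
import cv2,numpy as np
a=cv2.imread("pics/scene0.png");cv2.imwrite("pics/scene0b.png",cv2.resize(a,(800,600),interpolation=cv2.INTER_CUBIC))
a=cv2.imread("pics/side0.png");cv2.imwrite("pics/side0b.png",cv2.resize(a,(800,600),interpolation=cv2.INTER_CUBIC))
E
```

```text
(no output)
```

View pics/scene0b.png

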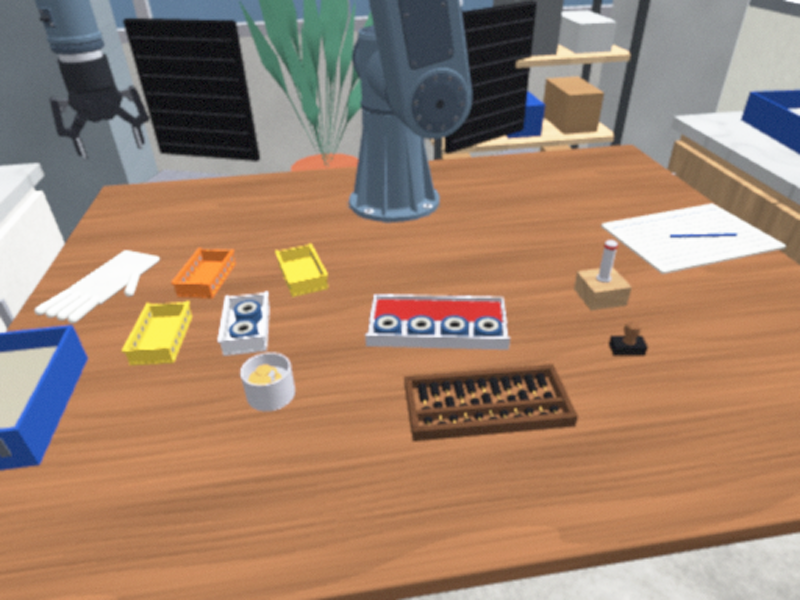

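View pics/side0b.png

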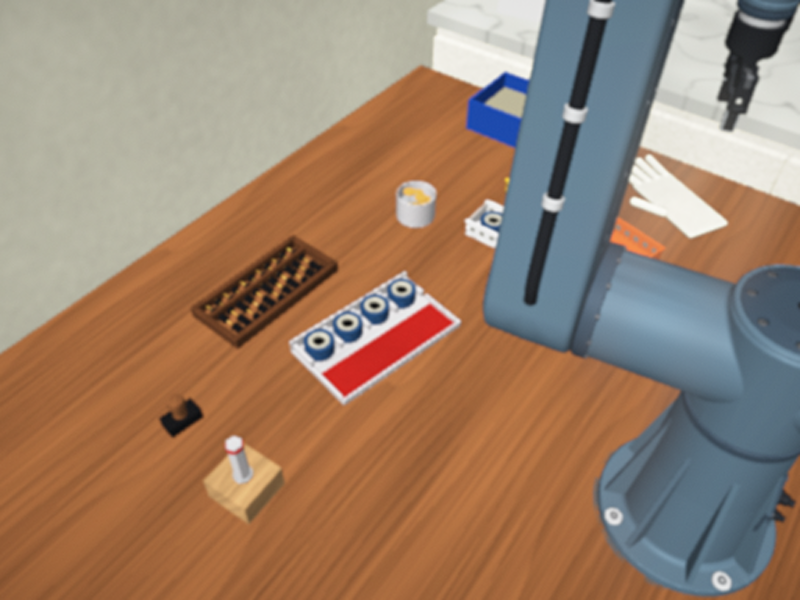

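Candidates (800x600 scene view):
- **Gauge:** only one, at (607,265) in the wooden block.
- **Tray:** the red-strip tray at (438,320).
- **Basket:** white with two rollers at (246,322). The orange (205,272) and yellow (302,268), (160,332) ones are decoys, and I leave all of these alone.

Next I locate them by rays from both views.

```bash
cat > h.py <<'E'
from bench import *
import cv2,numpy as np
from scipy.spatial.transform import Rotation as Ro
def K(c): 
    f=192/np.tan(np.radians(c["vertical_fov"]/2)); return f,c["cx"],c["cy"]
def ray(c,u,v,z):
    f,cx,cy=K(c);R=np.array(c["R"]);o=-R.T@np.array(c["t"]);d=R.T@np.array([(u-cx)/f,(v-cy)/f,1])
    return o+d*(z-o[2])/d[2]
def proj(c,X):
    f,cx,cy=K(c);p=np.array(c["R"])@X+c["t"];return np.array([cx+f*p[0]/p[2],cy+f*p[1]/p[2]])
def tool():
    o=get_obs();w=o["eef_rot"];return np.array(o["eef_pos"]),Ro.from_quat([w[1],w[2],w[3],w[0]]),o
E
python3 - <<'E'
from h import *
np.set_printoptions(precision=4,suppress=True)
s=get_calibration("scene");d=get_calibration("side");k=1.5625
for n,z,a,b in [("gtop",.114,(610,244),(235,445)),("r_right",.028,(388,322),(402,289)),("r3",.028,(421,323),(375,308)),("r2",.028,(455,323),(347,322)),("r_left",.028,(488,323),(319,341))]:
    print(n,ray(s,a[0]/k,a[1]/k,z),ray(d,b[0]/k,b[1]/k,z))
p,R,o=tool();print(R.as_matrix())
E
```

```text
gtop [0.4836 0.3104 0.114 ] [0.4751 0.3176 0.114 ]
r_right [ 0.5212 -0.0828  0.028 ] [ 0.5181 -0.0816  0.028 ]
r3 [ 0.5339 -0.0289  0.028 ] [ 0.5276 -0.0219  0.028 ]
r2 [0.5441 0.0267 0.028 ] [0.5444 0.0276 0.028 ]
r_left [0.554  0.0805 0.028 ] [0.5541 0.0829 0.028 ]
[[ 0.9309  0.3652 -0.0002]
 [ 0.3652 -0.9309  0.0014]
 [ 0.0003 -0.0013 -1.    ]]
```

Request:
apply_moves(
  moves=[
    [[50,-38,0,0,0,0.58,1],[50,-38,0,0,0,0.58,1],[50,-38,0,0,0,0.58,1],[50,-38,0,0,0,0.58,1],[50,-38,0,0,0,0.58,1],[50,-38,0,0,0,0.58,1],[50,-38,0,0,0,0.58,1],[50,-38,0,0,0,0.58,1]],
  ],
)

```text
time_s: 0.95
eef_pos: [0.4175, -0.1936, 0.2503]
eef_rot: [0.0, 0.995, -0.103, 0.0]
wrist_force: [1.2, 0.1, -0.1]
opening: 0.999
```

Request:
apply_moves(
  moves=[
    [[7.5,-21,-2,0,0,0,1],[7.5,-21,-2,0,0,0,1],[7.5,-21,-2,0,0,0,1],[7.5,-21,-2,0,0,0,1],[7.5,-21,-2,0,0,0,1],[7.5,-21,-2,0,0,0,1]],
  ],
)

```text
time_s: 1.55
eef_pos: [0.5344, -0.0025, 0.2703]
eef_rot: [-0.0, 0.995, -0.101, 0.0]
wrist_force: [0.0, -0.4, -0.1]
opening: 1.002
```

```bash
python3 - <<'E'
from h import *
import pickle
p,R,o=tool();c=get_calibration("wrist");im=camera("wrist")
pickle.dump(c,open("w1.pkl","wb"));print(p,R.as_matrix(),R.inv().apply(-np.array(c["R"]).T@c["t"]-p))
cv2.imwrite("pics/w1.png",im[:,:,::-1]);cv2.imwrite("pics/w1b.png",cv2.resize(im,(800,600),interpolation=cv2.INTER_CUBIC)[:,:,::-1])
E
```

```text
[ 0.53439873 -0.00246105  0.2703045 ] [[ 9.79699310e-01 -2.00472241e-01  3.78096501e-04]
 [-2.00472468e-01 -9.79699077e-01  7.13177340e-04]
 [ 2.27448534e-04 -7.74497287e-04 -9.99999674e-01]] [ 7.45285470e-02  1.15747507e-04 -1.23810145e-01]
```

View pics/w1b.png

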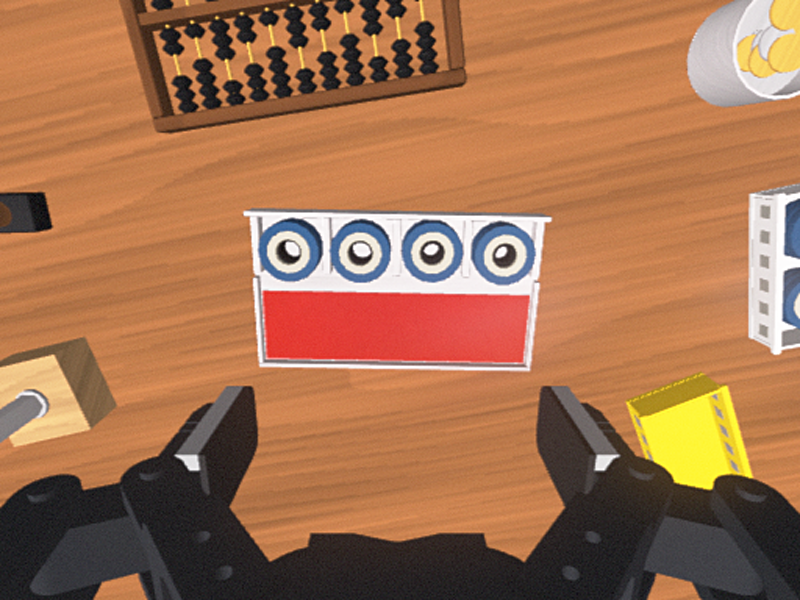

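The wrist view shows four roller hubs at (291,251), (361,251), (433,251) and (504,253), with the red strip at (262–532, 291–362). The gauge collar is at left (38,405). Next I refine these by segmentation.

```bash
cat >> h.py <<'E'
def hubs(im,c,z=.028):
    hsv=cv2.cvtColor(im,cv2.COLOR_RGB2HSV)
    blue=cv2.inRange(hsv,(95,90,40),(125,255,255))
    cs,_=cv2.findContours(blue,cv2.RETR_CCOMP,cv2.CHAIN_APPROX_NONE)
    out=[];h=cv2.findContours(blue,cv2.RETR_CCOMP,cv2.CHAIN_APPROX_NONE)
    for cn,hi in zip(h[0],h[1][0]):
        if hi[3]>=0 and len(cn)>=20 and cv2.contourArea(cn)>200:   # inner hole of blue ring = hub edge
            P=np.array([ray(c,u,v,z)[:2] for u,v in cn[:,0]])
            A=np.c_[2*P,np.ones(len(P))];s=np.linalg.lstsq(A,(P**2).sum(1),rcond=None)[0]
            r=np.sqrt(s[2]+s[0]**2+s[1]**2)
            out.append((s[0],s[1],r))
    return np.array(out)
E
python3 - <<'E'
from h import *
import pickle
np.set_printoptions(precision=4,suppress=True)
c=pickle.load(open("w1.pkl","rb"));im=cv2.imread("pics/w1.png")[:,:,::-1].copy()
H=hubs(im,c);print(H)
hsv=cv2.cvtColor(im,cv2.COLOR_RGB2HSV);m=cv2.inRange(hsv,(0,170,120),(5,255,255))|cv2.inRange(hsv,(175,170,120),(180,255,255))
cn=max(cv2.findContours(m,cv2.RETR_EXTERNAL,cv2.CHAIN_APPROX_NONE)[0],key=cv2.contourArea)
P=np.array([ray(c,u,v,.004)[:2] for u,v in cn[:,0]],np.float32);r=cv2.minAreaRect(P*1000);print(r)
B=cv2.boxPoints(r)/1000;print(B)
# gauge collar rough
for u,v in [(40,400),(33,407)]: print(ray(c,u/1.5625,v/1.5625,.044))
# block's top corners
for u,v in [(0,358),(78,340),(114,410)]: print(ray(c,u/1.5625,v/1.5625,.04 if u<100 else 0))
E
```

```text
[[ 0.5186 -0.0843  0.0178]
 [ 0.5321 -0.0297  0.0177]
 [ 0.543   0.0253  0.0175]
 [ 0.5551  0.0794  0.0175]]
((469.3891906738281, 12.537185668945312), (224.08409118652344, 60.729488372802734), 77.26746368408203)
[[ 0.4151 -0.0901]
 [ 0.4743 -0.1034]
 [ 0.5237  0.1151]
 [ 0.4645  0.1285]]
[0.4795 0.3058 0.044 ]
[0.4746 0.3141 0.044 ]
[0.5196 0.3255 0.04  ]
[0.5216 0.2581 0.04  ]
[0.4401 0.2836 0.    ]
```

Request:
apply_moves(
  moves=[
    [[-11.8,-29.6,2,0,0,0,1],[-11.8,-29.6,2,0,0,0,1],[-11.8,-29.6,2,0,0,0,1],[-11.8,-29.6,2,0,0,0,1],[-11.8,-29.6,2,0,0,0,1],[-11.8,-29.6,2,0,0,0,1],[-11.8,-29.6,2,0,0,0,1],[-11.8,-29.6,2,0,0,0,1]],
  ],
)

```text
time_s: 2.4
eef_pos: [0.4775, 0.3096, 0.2496]
eef_rot: [0.0, 0.995, -0.102, -0.001]
wrist_force: [-0.3, 0.0, -0.4]
opening: 0.998
```

```bash
python3 - <<'E'
from h import *
import pickle
p,R,o=tool();c=get_calibration("wrist");im=camera("wrist")
pickle.dump((c,p,R),open("w2.pkl","wb"));print(p,R.as_rotvec())
for z in(.114,.04): print(proj(c,np.array([.478,.312,z])))
cv2.imwrite("pics/w2.png",im[:,:,::-1])
a=im[100:320,120:400];cv2.imwrite("pics/w2b.png",cv2.resize(a,None,fx=2.7,fy=2.7,interpolation=cv2.INTER_CUBIC)[:,:,::-1])
E
```

```text
[0.47746361 0.30959152 0.24957436] [ 3.12485831e+00 -3.19346098e-01 -2.01706840e-03]
[250.9829198  188.28573094]
[251.57990456 169.83798407]
```

View pics/w2b.png

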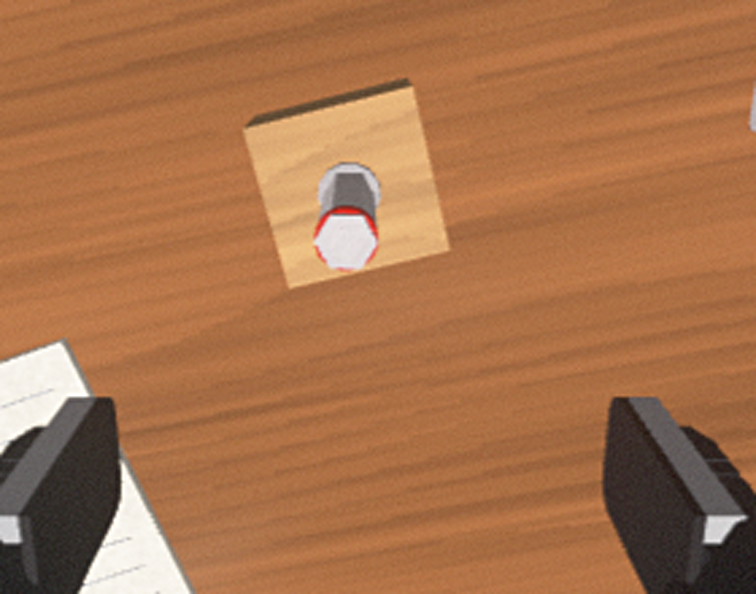

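The gauge's white hexagonal top is centred at (345,241) in the crop, and the collar is at (349,190) on the wooden block. This is the red-banded gauge, confirmed. The hexagon's vertices point along the jaw direction, so I need about a 30° turn.

```bash
python3 - <<'E'
from h import *
import pickle
np.set_printoptions(precision=4,suppress=True)
c,p,R=pickle.load(open("w2.pkl","rb"));im=cv2.imread("pics/w2.png")[:,:,::-1].copy()
hsv=cv2.cvtColor(im,cv2.COLOR_RGB2HSV).astype(int)
m=((hsv[...,1]<60)&(hsv[...,2]>190)).astype(np.uint8)
n,l,st,ce=cv2.connectedComponentsWithStats(m)
u0,v0=120+345/2.7,100+241/2.7
i=l[int(v0),int(u0)];print(i,st[i],ce[i])
cn=max(cv2.findContours((l==i).astype(np.uint8),cv2.RETR_EXTERNAL,cv2.CHAIN_APPROX_NONE)[0],key=len)
P=np.array([ray(c,u,v,.114)[:2] for u,v in cn[:,0]])
ctr=ray(c,*ce[i],.114);print("centre",ctr,"tool",R.inv().apply(ctr-p))
# support widths over angles
T=R.as_matrix()[:2,:2]
for a in range(0,180,10):
    d=np.array([np.cos(np.radians(a)),np.sin(np.radians(a))]);print(a,round(float(np.ptp(P@d))*1000,2),end=' | ')
q=P-ctr[:2];th=np.arctan2(q[:,1],q[:,0]);r=np.hypot(*q.T)
# hexagon 6-fold phase using r
ph=np.angle(np.sum(r*np.exp(-6j*th)))/-6;print("\nvertex yaw deg",np.degrees(ph),"tool yaw",np.degrees(np.arctan2(T[1,0],T[0,0])))
E
```

```text
21 [236 180  24  20 345] [247.7217 189.1855]
centre [0.4778 0.315  0.114 ] tool [-0.0006 -0.0054  0.1356]
0 19.0 | 10 19.73 | 20 19.86 | 30 19.39 | 40 18.58 | 50 18.02 | 60 19.21 | 70 20.03 | 80 20.23 | 90 19.82 | 100 18.81 | 110 18.0 | 120 18.96 | 130 19.55 | 140 19.57 | 150 19.01 | 160 18.02 | 170 17.7 | 
vertex yaw deg 16.476457202330007 tool yaw -11.670234206511633
```

Request:
apply_moves(
  moves=[
    [[-0.1,-0.5,2,0,0,-0.15,1],[-0.1,-0.5,5,0,0,-0.3,1],[-0.1,-0.5,8,0,0,-0.45,1],[-0.1,-0.5,11,0,0,-0.5,1],[-0.1,-0.5,14,0,0,-0.5,0.6],[-0.1,-0.5,16,0,0,-0.5,0.5],[-0.1,-0.5,16.5,0,0,-0.5,0.4],[-0.1,-0.5,16.5,0,0,-0.5,0.4]],
  ],
)

```text
time_s: 3.25
eef_pos: [0.4787, 0.3119, 0.0849]
eef_rot: [0.0, 0.989, 0.145, -0.001]
wrist_force: [0.3, 0.2, -0.8]
opening: 0.404
```

```bash
python3 - <<'E'
from h import *
p,R,o=tool();print(p,R.as_euler('xyz',degrees=True),o["opening"],o["wrist_force"])
c=get_calibration("wrist");im=camera("wrist");print(proj(c,p))
cv2.imwrite("pics/w3.png",im[:,:,::-1])
cv2.imwrite("pics/w3b.png",cv2.resize(im[120:384,80:430],None,fx=2.2,fy=2.2,interpolation=cv2.INTER_CUBIC)[:,:,::-1])
E
```

```text
[0.4787373  0.31187755 0.08487086] [1.79974969e+02 9.36870614e-02 1.67163379e+01] 0.40378460422941176 [ 0.26715169  0.24947853 -0.79589743]
[253.52844665 270.46044278]
```

View pics/w3b.png

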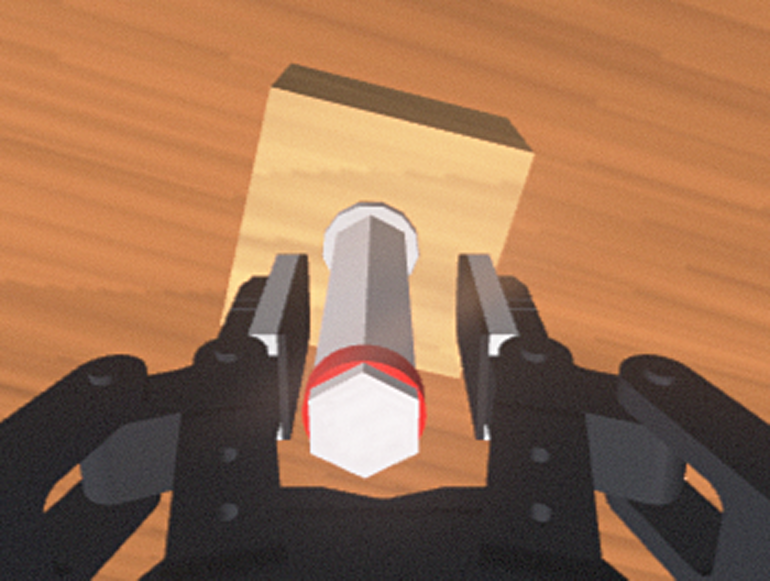

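The handle's flats line up with the pads, and the gauge sits about 3 mm left of the jaw middle. I centre and grip.

Request:
apply_moves(
  moves=[
    [[0,-0.3,0,0,0,0,0.4],[0,-0.3,0,0,0,0,0.1],[0,-0.3,0,0,0,0,0],[0,-0.3,0,0,0,0,0],[0,-0.3,0,0,0,0,0],[0,-0.3,0,0,0,0,0]],
  ],
)

```text
time_s: 3.9
eef_pos: [0.4786, 0.3169, 0.0866]
eef_rot: [-0.0, 0.989, 0.147, 0.001]
wrist_force: [0.5, -1.1, 6.3]
opening: 0.201
```

```bash
python3 - <<'E'
from h import *
import pickle
p,R,o=tool();print(p,R.as_euler('xyz',degrees=True),o["opening"],o["wrist_force"])
c=get_calibration("wrist");im=camera("wrist");cv2.imwrite("pics/w4.png",im[:,:,::-1])
hsv=cv2.cvtColor(im,cv2.COLOR_RGB2HSV).astype(int)
m=((hsv[...,1]<40)&(hsv[...,2]>190)).astype(np.uint8)
n,l,st,ce=cv2.connectedComponentsWithStats(m)
for i in range(1,n):
    if st[i][4]>150: print(st[i],ce[i],R.inv().apply(ray(c,*ce[i],.114)-p))
E
```

```text
[0.47856647 0.31690462 0.08662645] [-1.79999031e+02 -1.31878604e-01  1.68524285e+01] 0.20071885661964087 [ 0.45958968 -1.09958144  6.28629307]
[   0  215   41  157 5224] [ 17.14050536 291.10068913] [ 0.00786418 -0.08605609 -0.02735407]
[ 233  215   42   69 1257] [246.89976134 244.8743039 ] [ 0.02643799 -0.00225578 -0.02731273]
[ 468  241   44   78 1184] [493.44594595 279.24155405] [ 0.01292308  0.08611645 -0.02734534]
[ 230  286   48   51 1800] [252.99333333 311.89666667] [-0.00101196 -0.00016413 -0.02737595]
```

Request:
apply_moves(
  moves=[
    [[0,0,-3,0,0,0,0],[0,0,-6,0,0,0,0],[0,0,-6,0,0,0,0],[0.5,25,-5,0,0,0,0],[0.5,25,-5,0,0,0,0],[0.5,25,-5,0,0,0,0],[0.5,25,-5,0,0,0,0],[0.5,25,-5,0,0,0,0]],
  ],
)

```text
time_s: 4.75
eef_pos: [0.5543, 0.0772, 0.1343]
eef_rot: [-0.0, 0.989, 0.147, -0.001]
wrist_force: [0.1, 0.3, -1.5]
opening: 0.201
```

Request:
apply_moves(
  moves=[
    [[0,0.1,0,0,0,0,0],[0,0.1,0,0,0,0,0]],
  ],
)

```text
time_s: 4.95
eef_pos: [0.5546, 0.0768, 0.1342]
eef_rot: [-0.0, 0.989, 0.145, -0.001]
wrist_force: [-0.4, 1.7, -1.9]
opening: 0.197
```

```bash
python3 - <<'E'
from h import *
import pickle
p,R,o=tool();print(p,R.as_euler('xyz',degrees=True),o["opening"],o["wrist_force"])
c=get_calibration("wrist");im=camera("wrist");cv2.imwrite("pics/w5.png",im[:,:,::-1]);pickle.dump((c,p,R),open("w5.pkl","wb"))
cv2.imwrite("pics/w5b.png",cv2.resize(im[90:330,100:420],None,fx=2.4,fy=2.4,interpolation=cv2.INTER_CUBIC)[:,:,::-1])
E
```

```text
[0.55459953 0.07681422 0.13423599] [-1.79943373e+02  9.48503605e-02  1.66620091e+01] 0.19736159329542588 [-0.4179619   1.69825173 -1.88203419]
```

View pics/w5b.png

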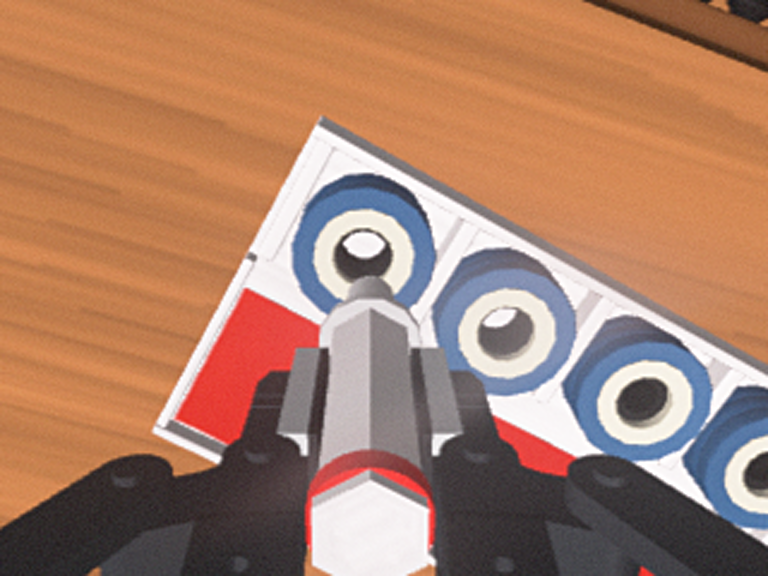

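The gauge hangs upright over bay 1. The pin is at crop (370,290), just in front of roller 1's hole at (363,253), with the other hubs in view. Next I measure the hubs from here.

```bash
python3 - <<'E'
from h import *
import pickle
np.set_printoptions(precision=4,suppress=True)
c,p,R=pickle.load(open("w5.pkl","rb"));im=cv2.imread("pics/w5.png")[:,:,::-1].copy()
def fit(uv,z):
    P=np.array([ray(c,u,v,z)[:2] for u,v in uv])
    from scipy.optimize import least_squares
    s=least_squares(lambda q:np.hypot(P[:,0]-q[0],P[:,1]-q[1])-q[2],[*P.mean(0),.0165],loss='soft_l1',f_scale=.0004).x
    return s
g=im.astype(float).min(axis=2)  # hub pale: high min; blue: low min
g=im[...,0].astype(np.float32)
# radial edge search around estimates
for k,X in enumerate([(.5551,.0794),(.543,.0253),(.5321,-.0297)]):
    X=np.array(X)
    for it in range(3):
        E=[]
        for a in np.radians(np.arange(0,360,5)):
            rr=np.arange(.0120,.0215,.0002)
            uv=np.array([proj(c,np.array([X[0]+r*np.cos(a),X[1]+r*np.sin(a),.028])) for r in rr],np.float32)
            pr=cv2.remap(g,uv[None,:,0],uv[None,:,1],cv2.INTER_LINEAR)[0]
            d=np.gradient(cv2.GaussianBlur(pr[None],(9,1),2)[0])
            i=d.argmin()
            col=im[int(uv[-1,1]),int(uv[-1,0])].astype(int)
            if d[i]<-3 and col[2]>col[0]+40: E.append(uv[i])
        s=fit(E,.028);X=s[:2]
    print(k+1,s,len(E))
m=(c["R"]);
ax=p+R.apply([-.001,0,0]);print("axis",ax, "dtool bay1",R.inv().apply([X0 for X0 in [0,0,0]]))
print(proj(c,np.array([ax[0],ax[1],p[2]-.0766])))
E
```

```text
1 [0.5552 0.0794 0.0164] 58
2 [0.5432 0.0252 0.0164] 65
3 [ 0.5323 -0.0297  0.0165] 72
axis [0.5536 0.0765 0.1342] dtool bay1 [0. 0. 0.]
[253.8456 213.142 ]
```

```bash
python3 - <<'E'
from h import *
import pickle
np.set_printoptions(precision=2,suppress=True,linewidth=200)
c,p,R=pickle.load(open("w5.pkl","rb"));im=cv2.imread("pics/w5.png")[:,:,::-1].copy()
for dx in(-.003,-.002,-.001,0): print(dx,[proj(c,p+R.apply([dx+r,0,z])) for r,z in[(.007,.0766),(.013,.0466)]])
print(im[195:232,252:256].mean(axis=(1,2)))
# collar & pin side edges
for v in (208,212,216,226): print(v,im[v,236:274].mean(axis=1))
E
```

```text
-0.003 [array([253.74, 206.54]), array([253.68, 213.78])]
-0.002 [array([253.74, 205.17]), array([253.68, 212.19])]
-0.001 [array([253.74, 203.8 ]), array([253.68, 210.61])]
0 [array([253.74, 202.42]), array([253.68, 209.01])]
[250.5  242.42 135.83  66.    63.08  67.42  68.17  68.08  70.08  79.83 147.5  144.42 140.17 140.17 137.67 139.67 137.75 132.67 133.67 173.08 229.08 227.33 227.25 204.25 165.42 165.58 166.17 167.42
 166.83 167.67 166.5  168.5  167.83 165.42 167.25 167.75 168.  ]
208 [237.33 233.67 234.   232.33 235.   233.33 236.67 236.33 232.   229.33 201.   182.   176.   169.   164.   150.33 146.33 145.   139.33 130.   126.   123.67 121.33 116.33 115.67 155.67 229.33 238.33
 237.67 235.67 238.67 240.   188.33 141.   131.67 135.67 134.67 137.33]
212 [127.67 132.33 184.67 234.   239.67 237.67 234.   237.   231.33 198.33 183.   178.33 162.33 155.   151.   144.67 140.33 133.67 129.33 127.33 124.67 123.67 124.33 115.33 119.33 120.   116.   150.
 186.67 162.33 135.   135.33 133.67 134.67 137.   138.33 136.67 135.67]
216 [127.67 130.67 128.67 129.33 147.   174.   167.33 163.   172.33 199.33 226.33 231.   228.   226.   225.33 227.67 226.33 228.33 229.   225.67 227.67 227.   227.   227.67 229.67 226.33 206.33 164.67
 132.33 120.   119.   125.67 129.   136.33 135.   130.67 144.33 176.  ]
226 [225.67 225.33 222.67 204.   190.   185.67 187.   189.   191.   192.33 189.67 195.   191.33 193.67 191.33 192.   194.33 195.67 151.33 132.67 131.33 132.67 132.   134.33 128.33 132.   134.33 134.33
 134.67 135.33 129.33 134.   138.33 181.   225.   233.67 231.33 215.  ]
```

Request:
apply_moves(
  moves=[
    [[0.25,-0.25,0,0,0,0,0],[0.25,-0.25,1,0,0,0,0],[0.25,-0.25,2,0,0,0,0],[0.25,-0.25,2.6,0,0,0,0],[0.25,-0.25,2.6,0,0,0,0],[0.25,-0.25,2.6,0,0,0,0]],
  ],
)

```text
time_s: 5.6
eef_pos: [0.5565, 0.0812, 0.1089]
eef_rot: [-0.0, 0.989, 0.147, -0.0]
wrist_force: [1.3, 0.6, -1.5]
opening: 0.198
```

```bash
cat >> h.py <<'E'
def need(hub,tipz,dx=-.0013,L=.0766):
    p,R,o=tool();a=np.array([*hub,tipz+L])-R.apply([dx,0,0])
    print("tcp",np.round(p,4),"tipz",round(p[2]-L,4),"F",np.round(o["wrist_force"],2),"tq",np.round(o["torque"],2),"op",round(o["opening"],3),"rpy",np.round(R.as_euler('xyz',degrees=True),2),"move cm",np.round(R.inv().apply(a-p)*100,3))
E
python3 - <<'E'
from h import *
need((.5552,.0794),.0225)
E
```

```text
tcp [0.5565 0.0812 0.1089] tipz 0.0323 F [ 1.27  0.59 -1.47] tq [ 0.05 -0.02  0.02] op 0.198 rpy [-1.7999e+02  4.0000e-02  1.6850e+01] move cm [-0.046  0.139  0.982]
```

Request:
apply_moves(
  moves=[
    [[-0.05,0.14,0,0,0,0,0],[-0.05,0.14,0.3,0,0,0,0],[-0.05,0.14,0.6,0,0,0,0],[-0.05,0.14,0.8,0,0,0,0],[-0.05,0.14,0.9,0,0,0,0],[-0.05,0.14,1.0,0,0,0,0],[-0.05,0.14,1.1,0,0,0,0],[-0.05,0.14,1.1,0,0,0,0]],
  ],
)

```text
time_s: 6.4
eef_pos: [0.5566, 0.0796, 0.0982]
eef_rot: [-0.0, 0.989, 0.146, -0.0]
wrist_force: [-0.3, -0.4, -1.0]
opening: 0.203
```

```bash
python3 - <<'E'
from h import *
need((.5552,.0794),.0205)
E
```

```text
tcp [0.5566 0.0796 0.0982] tipz 0.0216 F [-0.28 -0.4  -0.97] tq [-0.05  0.02 -0.02] op 0.203 rpy [-1.7999e+02  1.0000e-02  1.6830e+01] move cm [-0.009 -0.023  0.107]
```

Request:
apply_moves(
  moves=[
    [[0,0,0.1,0,0,0,0],[0,0,0.2,0,0,0,0],[0,0,0.25,0,0,0,0],[0,0,0.25,0,0,0,0]],
  ],
)

```text
time_s: 6.8
eef_pos: [0.5566, 0.0796, 0.0957]
eef_rot: [-0.0, 0.989, 0.146, -0.0]
wrist_force: [0.4, -0.7, -0.7]
opening: 0.203
```

Request:
apply_moves(
  moves=[
    [[0,0,0.3,0,0,0,0],[0,0,0.6,0,0,0,0],[0,0,0.9,0,0,0,0],[0,0,1.15,0,0,0,0],[0,0,1.3,0,0,0,0],[0,0,1.3,0,0,0,0]],
  ],
)

```text
time_s: 7.4
eef_pos: [0.5565, 0.0796, 0.0825]
eef_rot: [-0.0, 0.989, 0.146, -0.0]
wrist_force: [0.2, 0.1, -1.0]
opening: 0.201
```

The gauge sank to 6 mm above the desk with no resistance, so roller 1 is worn. With the pin in its bore I draw the roller forward 7 cm.

Request:
apply_moves(
  moves=[
    [[-0.6,-0.34,0,0,0,0,0],[-1.4,-0.8,0,0,0,0,0],[-2.4,-1.36,0,0,0,0,0],[-3.4,-1.92,0,0,0,0,0],[-4.4,-2.49,0,0,0,0,0],[-5.3,-3,0,0,0,0,0],[-5.9,-3.34,0,0,0,0,0],[-6.1,-3.45,0,0,0,0,0]],
  ],
)

```text
time_s: 8.2
eef_pos: [0.4873, 0.0952, 0.0828]
eef_rot: [-0.0, 0.989, 0.147, -0.0]
wrist_force: [0.5, -0.3, -2.1]
opening: 0.202
```

Request:
apply_moves(
  moves=[
    [[0,0,0,0,0,0,0],[0,0,0,0,0,0,0],[0,0,-1,0,0,0,0],[0,0,-2.5,0,0,0,0],[0,0,-4,0,0,0,0],[0,0,-5,0,0,0,0],[0,0,-5,0,0,0,0]],
  ],
)

```text
time_s: 8.9
eef_pos: [0.4898, 0.0948, 0.1347]
eef_rot: [0.0, 0.989, 0.146, 0.002]
wrist_force: [0.2, 0.1, -0.5]
opening: 0.203
```

```bash
cat >> h.py <<'E'
def edge(im,c,X,z=.028):
    from scipy.optimize import least_squares
    g=im[...,0].astype(np.float32);X=np.array(X)
    for it in range(4):
        E=[]
        for a in np.radians(np.arange(0,360,5)):
            rr=np.arange(.0120,.0215,.0002)
            uv=np.array([proj(c,np.array([X[0]+r*np.cos(a),X[1]+r*np.sin(a),z])) for r in rr],np.float32)
            if uv.min()<0 or uv[:,0].max()>510 or uv[:,1].max()>382: continue
            pr=cv2.remap(g,uv[None,:,0],uv[None,:,1],cv2.INTER_LINEAR)[0]
            d=np.gradient(cv2.GaussianBlur(pr[None],(9,1),2)[0]);i=d.argmin()
            col=im[int(uv[-1,1]),int(uv[-1,0])].astype(int)
            if d[i]<-3 and col[2]>col[0]+40: E.append(ray(c,*uv[i],z)[:2])
        if len(E)<12: return None
        P=np.array(E)
        s=least_squares(lambda q:np.hypot(P[:,0]-q[0],P[:,1]-q[1])-q[2],[*P.mean(0),.0165],loss='soft_l1',f_scale=.0004).x;X=s[:2]
    return np.round([*s,len(E)],4)
E
python3 - <<'E'
from h import *
need((.5432,.0252),.031)
c=get_calibration("wrist");im=camera("wrist");cv2.imwrite("pics/w6.png",im[:,:,::-1])
for X in[(.488,.0945),(.5432,.0252),(.5323,-.0297),(.519,-.0845)]: print(edge(im,c,X))
cv2.imwrite("pics/w6b.png",cv2.resize(im,(800,600),interpolation=cv2.INTER_CUBIC)[:,:,::-1])
E
```

```text
tcp [0.4898 0.0948 0.1347] tipz 0.0581 F [ 0.18  0.06 -0.48] tq [ 0.03 -0.01 -0.05] op 0.203 rpy [179.93  -0.19  16.83] move cm [3.22  8.211 2.734]
[4.869e-01 9.460e-02 1.640e-02 5.500e+01]
[5.432e-01 2.520e-02 1.640e-02 7.200e+01]
[ 5.323e-01 -2.960e-02  1.640e-02  5.900e+01]
[ 5.189e-01 -8.420e-02  1.640e-02  7.200e+01]
```

View pics/w6b.png

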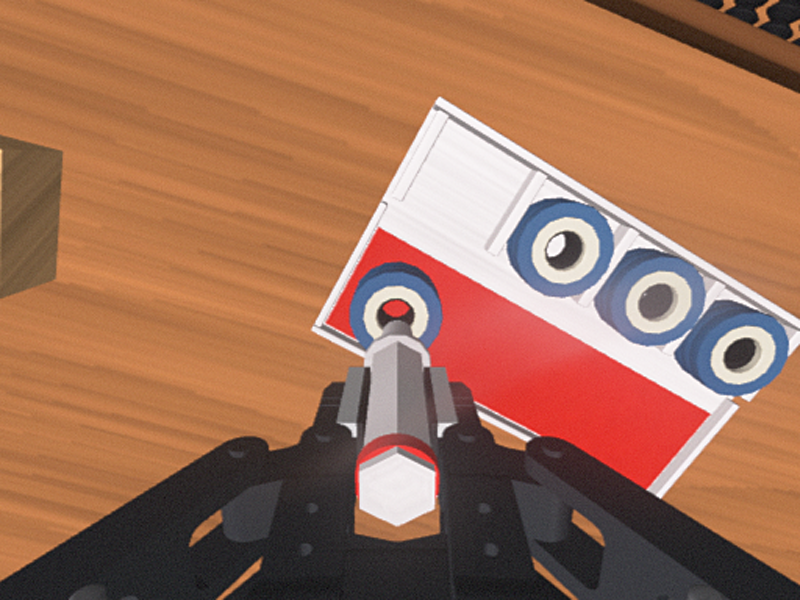

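Roller 1 stands flat on the strip at (395,310), at tray x ≈ -44 mm. The others sit undisturbed in their bays. On to roller 2.

Request:
apply_moves(
  moves=[
    [[3.2,8.2,0,0,0,0,0],[3.2,8.2,0,0,0,0,0],[3.2,8.2,0,0,0,0,0],[3.2,8.2,1.5,0,0,0,0],[3.2,8.2,2.5,0,0,0,0],[3.2,8.2,2.5,0,0,0,0],[3.2,8.2,2.5,0,0,0,0]],
  ],
)

```text
time_s: 9.65
eef_pos: [0.5415, 0.0267, 0.1068]
eef_rot: [-0.0, 0.989, 0.147, -0.001]
wrist_force: [-0.7, -0.5, -1.0]
opening: 0.204
```

```bash
python3 - <<'E'
from h import *
need((.5432,.0252),.0215)
E
```

```text
tcp [0.5415 0.0267 0.1068] tipz 0.0302 F [-0.71 -0.52 -1.02] tq [-0.   -0.04 -0.05] op 0.204 rpy [-1.7993e+02  1.2000e-01  1.6900e+01] move cm [0.254 0.192 0.872]
```

Request:
apply_moves(
  moves=[
    [[0,0,0,0,0,0,0],[0,0,0,0,0,0,0]],
  ],
)

```text
time_s: 9.85
eef_pos: [0.5427, 0.0261, 0.1082]
eef_rot: [0.0, 0.989, 0.147, 0.0]
wrist_force: [-1.1, -0.2, -1.1]
opening: 0.2
```

```bash
python3 - <<'E'
from h import *
need((.5432,.0252),.0215)
need((.5432,.0252),.0215)
E
```

```text
tcp [0.5427 0.0261 0.1082] tipz 0.0316 F [-1.06 -0.21 -1.07] tq [-0.01  0.03 -0.02] op 0.2 rpy [ 1.7999e+02 -3.0000e-02  1.6870e+01] move cm [0.15  0.097 1.005]
tcp [0.5427 0.0261 0.1082] tipz 0.0316 F [-1.06 -0.21 -1.07] tq [-0.01  0.03 -0.02] op 0.2 rpy [ 1.7999e+02 -3.0000e-02  1.6870e+01] move cm [0.15  0.097 1.005]
```

Request:
apply_moves(
  moves=[
    [[0.12,0.07,0,0,0,0,0],[0.12,0.07,0.3,0,0,0,0],[0.12,0.07,0.6,0,0,0,0],[0.12,0.07,0.75,0,0,0,0],[0.12,0.07,0.85,0,0,0,0],[0.12,0.07,0.95,0,0,0,0],[0.12,0.07,1.0,0,0,0,0],[0.12,0.07,1.0,0,0,0,0]],
  ],
)

```text
time_s: 10.65
eef_pos: [0.544, 0.0254, 0.0977]
eef_rot: [-0.0, 0.989, 0.146, -0.0]
wrist_force: [0.2, 0.8, -1.3]
opening: 0.201
```

```bash
python3 - <<'E'
from h import *
need((.5432,.0252),.0205)
E
```

```text
tcp [0.544  0.0254 0.0977] tipz 0.0211 F [ 0.24  0.76 -1.35] tq [-0.05  0.03 -0.  ] op 0.201 rpy [-1.800e+02  1.000e-02  1.683e+01] move cm [ 0.048 -0.007  0.065]
```

Request:
apply_moves(
  moves=[
    [[0,0,0.1,0,0,0,0],[0,0,0.2,0,0,0,0],[0,0,0.2,0,0,0,0],[0,0,0.2,0,0,0,0]],
  ],
)

```text
time_s: 11.05
eef_pos: [0.544, 0.0254, 0.0958]
eef_rot: [-0.0, 0.989, 0.146, -0.0]
wrist_force: [-0.2, -0.1, -1.2]
opening: 0.202
```

Request:
apply_moves(
  moves=[
    [[0,0,0.15,0,0,0,0],[0,0,0.3,0,0,0,0],[0,0,0.45,0,0,0,0],[0,0,0.45,0,0,0,0]],
  ],
)

```text
time_s: 11.45
eef_pos: [0.5438, 0.0254, 0.091]
eef_rot: [-0.0, 0.989, 0.146, -0.0]
wrist_force: [0.4, 0.7, -1.0]
opening: 0.198
```

Request:
apply_moves(
  moves=[
    [[0,0,0.25,0,0,0,0],[0,0,0.5,0,0,0,0],[0,0,0.75,0,0,0,0],[0,0,0.85,0,0,0,0],[0,0,0.85,0,0,0,0]],
  ],
)

```text
time_s: 11.95
eef_pos: [0.5438, 0.0254, 0.0825]
eef_rot: [-0.0, 0.989, 0.146, -0.0]
wrist_force: [0.3, 0.8, -0.5]
opening: 0.2
```

Roller 2 is worn too: full depth, no resistance. I draw it the same way.

Request:
apply_moves(
  moves=[
    [[-0.6,-0.34,0,0,0,0,0],[-1.4,-0.8,0,0,0,0,0],[-2.4,-1.36,0,0,0,0,0],[-3.4,-1.92,0,0,0,0,0],[-4.4,-2.49,0,0,0,0,0],[-5.3,-3,0,0,0,0,0],[-5.9,-3.34,0,0,0,0,0],[-6.05,-3.42,0,0,0,0,0]],
  ],
)

```text
time_s: 12.75
eef_pos: [0.4751, 0.0409, 0.0827]
eef_rot: [-0.0, 0.989, 0.146, -0.0]
wrist_force: [0.3, -0.5, -1.7]
opening: 0.197
```

Request:
apply_moves(
  moves=[
    [[0,0,0,0,0,0,0],[0,0,0,0,0,0,0],[0,0,-1,0,0,0,0],[0,0,-2.5,0,0,0,0],[0,0,-4,0,0,0,0],[0,0,-5,0,0,0,0],[0,0,-5,0,0,0,0],[0,0,-5,0,0,0,0]],
  ],
)

```text
time_s: 13.55
eef_pos: [0.4763, 0.0406, 0.1328]
eef_rot: [0.0, 0.989, 0.146, 0.0]
wrist_force: [-0.4, 0.4, -1.1]
opening: 0.2
```

Request:
apply_moves(
  moves=[
    [[0,0,0,0,0,0,0],[0,0,0,0,0,0,0]],
  ],
)

```text
time_s: 13.75
eef_pos: [0.4756, 0.0407, 0.1321]
eef_rot: [-0.0, 0.989, 0.146, -0.001]
wrist_force: [-0.0, -0.4, -1.1]
opening: 0.197
```

```bash
python3 - <<'E'
from h import *
need((.5323,-.0297),.031)
c=get_calibration("wrist");im=camera("wrist");cv2.imwrite("pics/w7.png",im[:,:,::-1])
for X in[(.487,.0945),(.475,.0405),(.5323,-.0297),(.519,-.0845)]: print(edge(im,c,X))
E
```

```text
tcp [0.4756 0.0407 0.1321] tipz 0.0555 F [-0.   -0.44 -1.12] tq [0.   0.03 0.  ] op 0.197 rpy [-1.7996e+02  8.0000e-02  1.6830e+01] move cm [3.518 8.379 2.435]
[4.868e-01 9.460e-02 1.640e-02 7.200e+01]
[4.749e-01 4.050e-02 1.640e-02 5.600e+01]
[ 5.324e-01 -2.970e-02  1.640e-02  7.200e+01]
[ 5.189e-01 -8.440e-02  1.640e-02  5.600e+01]
```

Request:
apply_moves(
  moves=[
    [[3.52,8.38,0,0,0,0,0],[3.52,8.38,0,0,0,0,0],[3.52,8.38,0,0,0,0,0],[3.52,8.38,1.5,0,0,0,0],[3.52,8.38,2.3,0,0,0,0],[3.52,8.38,2.3,0,0,0,0],[3.52,8.38,2.3,0,0,0,0],[3.52,8.38,2.3,0,0,0,0]],
  ],
)

```text
time_s: 14.6
eef_pos: [0.5344, -0.0292, 0.1103]
eef_rot: [0.0, 0.989, 0.147, 0.0]
wrist_force: [-0.4, -0.2, -0.6]
opening: 0.204
```

Request:
apply_moves(
  moves=[
    [[0,0,0,0,0,0,0],[0,0,0,0,0,0,0]],
  ],
)

```text
time_s: 14.8
eef_pos: [0.5345, -0.0294, 0.1103]
eef_rot: [0.0, 0.989, 0.146, 0.0]
wrist_force: [-0.5, 0.1, -0.5]
opening: 0.201
```

```bash
python3 - <<'E'
from h import *
need((.5324,-.0297),.0225)
E
```

```text
tcp [ 0.5345 -0.0294  0.1103] tipz 0.0337 F [-0.45  0.11 -0.53] tq [-0.02  0.    0.05] op 0.201 rpy [ 1.7997e+02 -4.0000e-02  1.6840e+01] move cm [-0.078 -0.027  1.122]
```

Request:
apply_moves(
  moves=[
    [[-0.08,-0.03,0,0,0,0,0],[-0.08,-0.03,0.4,0,0,0,0],[-0.08,-0.03,0.75,0,0,0,0],[-0.08,-0.03,0.9,0,0,0,0],[-0.08,-0.03,1.0,0,0,0,0],[-0.08,-0.03,1.1,0,0,0,0],[-0.08,-0.03,1.2,0,0,0,0],[-0.08,-0.03,1.2,0,0,0,0]],
  ],
)

```text
time_s: 15.6
eef_pos: [0.5335, -0.0293, 0.0993]
eef_rot: [-0.0, 0.989, 0.146, -0.0]
wrist_force: [-4.7, 1.2, 12.0]
opening: 0.204
```

```bash
python3 - <<'E'
from h import *
need((.5324,-.0297),.0205)
E
```

```text
tcp [ 0.5335 -0.0293  0.0993] tipz 0.0227 F [-4.73  1.18 11.99] tq [ 0.28  1.23 -0.05] op 0.204 rpy [-1.800e+02  1.000e-02  1.684e+01] move cm [0.015 0.003 0.215]
```

Roller 3: contact at tip height 22.7 mm, which is the shoulder. I ease off and feel around the centre lightly before calling it sound.

Request:
apply_moves(
  moves=[
    [[0,0,-0.1,0,0,0,0],[0.07,0,-0.12,0,0,0,0],[0.07,0,-0.07,0,0,0,0],[0.07,0,-0.06,0,0,0,0],[0.07,0,-0.06,0,0,0,0]],
  ],
)

```text
time_s: 16.1
eef_pos: [0.5338, -0.0293, 0.0993]
eef_rot: [0.0, 0.989, 0.146, -0.0]
wrist_force: [-5.3, -0.0, 10.9]
opening: 0.203
```

Request:
apply_moves(
  moves=[
    [[0,0,-0.06,0,0,0,0],[-0.07,0.07,-0.06,0,0,0,0],[-0.07,0.07,0,0,0,0,0],[-0.07,0.07,0.01,0,0,0,0],[-0.07,0.07,0.01,0,0,0,0]],
  ],
)

```text
time_s: 16.6
eef_pos: [0.5338, -0.0295, 0.0993]
eef_rot: [-0.0, 0.989, 0.146, 0.0]
wrist_force: [-4.7, 2.2, 9.4]
opening: 0.201
```

Request:
apply_moves(
  moves=[
    [[0,0,-0.06,0,0,0,0],[-0.07,-0.07,-0.06,0,0,0,0],[-0.07,-0.07,0,0,0,0,0],[-0.07,-0.07,0,0,0,0,0],[-0.07,-0.07,0,0,0,0,0]],
  ],
)

```text
time_s: 17.1
eef_pos: [0.5335, -0.0295, 0.0993]
eef_rot: [0.0, 0.989, 0.146, 0.001]
wrist_force: [-1.6, 2.9, 9.9]
opening: 0.203
```

Request:
apply_moves(
  moves=[
    [[0,0,-0.06,0,0,0,0],[0.07,-0.07,-0.06,0,0,0,0],[0.07,-0.07,0,0,0,0,0],[0.07,-0.07,0,0,0,0,0],[0.07,-0.07,0,0,0,0,0]],
  ],
)

```text
time_s: 17.6
eef_pos: [0.5337, -0.0292, 0.0993]
eef_rot: [0.001, 0.989, 0.146, 0.0]
wrist_force: [-3.9, -0.1, 10.0]
opening: 0.205
```

Request:
apply_moves(
  moves=[
    [[0,0,-0.06,0,0,0,0],[0,0.07,-0.06,0,0,0,0],[0,0.07,0,0,0,0,0],[0,0.07,0.02,0,0,0,0],[0,0.07,0.02,0,0,0,0]],
  ],
)

```text
time_s: 18.1
eef_pos: [0.5338, -0.0294, 0.0992]
eef_rot: [0.0, 0.989, 0.146, 0.0]
wrist_force: [-3.9, 1.2, 12.5]
opening: 0.2
```

The offsets did not take while in contact, so I lift clear, shift and re-press.

Request:
apply_moves(
  moves=[
    [[0,0,-0.4,0,0,0,0],[0,0,-0.4,0,0,0,0],[0,0,-0.4,0,0,0,0],[0,0,-0.4,0,0,0,0]],
  ],
)

```text
time_s: 18.5
eef_pos: [0.533, -0.0294, 0.1016]
eef_rot: [-0.0, 0.989, 0.146, -0.0]
wrist_force: [-0.4, -0.5, -1.5]
opening: 0.2
```

```bash
python3 - <<'E'
from h import *
need((.5324,-.0297),.0225)
c=get_calibration("wrist");im=camera("wrist");cv2.imwrite("pics/w8.png",im[:,:,::-1])
print(edge(im,c,(.5323,-.0297)))
E
```

```text
tcp [ 0.533  -0.0294  0.1016] tipz 0.025 F [-0.36 -0.53 -1.47] tq [-0.01 -0.    0.02] op 0.2 rpy [-1.7998e+02  4.0000e-02  1.6830e+01] move cm [0.059 0.014 0.248]
[ 5.32e-01 -2.98e-02  1.66e-02  5.40e+01]
```

Request:
apply_moves(
  moves=[
    [[0.05,0.01,0,0,0,0,0],[0.05,0.01,0,0,0,0,0],[0.05,0.01,0.1,0,0,0,0],[0.05,0.01,0.2,0,0,0,0],[0.05,0.01,0.26,0,0,0,0],[0.05,0.01,0.26,0,0,0,0]],
  ],
)

```text
time_s: 19.15
eef_pos: [0.5338, -0.0293, 0.0996]
eef_rot: [-0.0, 0.989, 0.146, -0.0]
wrist_force: [-1.2, 0.7, 0.7]
opening: 0.198
```

```bash
python3 - <<'E'
from h import *
need((.5324,-.0297),.0225)
E
```

```text
tcp [ 0.5338 -0.0293  0.0996] tipz 0.023 F [-1.19  0.66  0.69] tq [0.06 0.06 0.04] op 0.198 rpy [-180.      0.     16.84] move cm [-0.019 -0.004  0.05 ]
```

Request:
apply_moves(
  moves=[
    [[0.06,0,0.02,0,0,0,0],[0.06,0,0.03,0,0,0,0],[0.06,0,0.04,0,0,0,0],[0.06,0,0.04,0,0,0,0]],
  ],
)

```text
time_s: 19.55
eef_pos: [0.5342, -0.0292, 0.0995]
eef_rot: [0.0, 0.989, 0.146, -0.0]
wrist_force: [-3.3, -0.0, 5.6]
opening: 0.202
```

Request:
apply_moves(
  moves=[
    [[-0.06,0.06,0,0,0,0,0],[-0.06,0.06,0,0,0,0,0],[-0.06,0.06,0.01,0,0,0,0],[-0.06,0.06,0.01,0,0,0,0]],
  ],
)

```text
time_s: 19.95
eef_pos: [0.5341, -0.0295, 0.0994]
eef_rot: [-0.0, 0.989, 0.146, 0.0]
wrist_force: [-2.7, 1.7, 5.6]
opening: 0.205
```

Request:
apply_moves(
  moves=[
    [[-0.06,-0.06,0,0,0,0,0],[-0.06,-0.06,0,0,0,0,0],[-0.06,-0.06,0.01,0,0,0,0],[-0.06,-0.06,0.01,0,0,0,0]],
  ],
)

```text
time_s: 20.35
eef_pos: [0.5338, -0.0294, 0.0995]
eef_rot: [0.0, 0.989, 0.146, 0.001]
wrist_force: [-1.8, 1.0, 5.8]
opening: 0.199
```

Request:
apply_moves(
  moves=[
    [[0.06,-0.06,0,0,0,0,0],[0.06,-0.06,0,0,0,0,0],[0.06,-0.06,0.01,0,0,0,0],[0.06,-0.06,0.01,0,0,0,0]],
  ],
)

```text
time_s: 20.75
eef_pos: [0.534, -0.0292, 0.0994]
eef_rot: [0.0, 0.989, 0.146, 0.0]
wrist_force: [-3.2, -1.1, 6.2]
opening: 0.198
```

Request:
apply_moves(
  moves=[
    [[0,0,-0.3,0,0,0,0],[0,0,-0.3,0,0,0,0],[0,0,-0.3,0,0,0,0],[0,0,-0.15,0,0,0,0],[0,0,-0.05,0,0,0,0],[0,0,-0.02,0,0,0,0],[0,0,-0.02,0,0,0,0]],
  ],
)

```text
time_s: 21.45
eef_pos: [0.5338, -0.0288, 0.0995]
eef_rot: [0.0, 0.989, 0.146, -0.0]
wrist_force: [-1.9, 0.2, 6.2]
opening: 0.195
```

Request:
apply_moves(
  moves=[
    [[0,0,-0.3,0,0,0,0],[0,0.12,-0.3,0,0,0,0],[0,0.12,-0.3,0,0,0,0],[0,0.12,-0.15,0,0,0,0],[0,0.12,-0.05,0,0,0,0],[0,0.12,0,0,0,0,0],[0,0.12,0,0,0,0,0]],
  ],
)

```text
time_s: 22.15
eef_pos: [0.5341, -0.0299, 0.0995]
eef_rot: [0.0, 0.989, 0.146, -0.0]
wrist_force: [-2.3, 1.0, 4.9]
opening: 0.201
```

Request:
apply_moves(
  moves=[
    [[0,0,-0.3,0,0,0,0],[0.06,-0.06,-0.3,0,0,0,0],[0.06,-0.06,-0.3,0,0,0,0],[0.06,-0.06,-0.15,0,0,0,0],[0.06,-0.06,-0.05,0,0,0,0],[0.06,-0.06,0,0,0,0,0],[0.06,-0.06,0,0,0,0,0]],
  ],
)

```text
time_s: 22.85
eef_pos: [0.5345, -0.0291, 0.0995]
eef_rot: [-0.0, 0.989, 0.146, -0.0]
wrist_force: [-2.0, 1.3, 4.6]
opening: 0.202
```

Request:
apply_moves(
  moves=[
    [[0,0,-0.3,0,0,0,0],[-0.14,0,-0.3,0,0,0,0],[-0.14,0,-0.3,0,0,0,0],[-0.14,0,-0.15,0,0,0,0],[-0.14,0,-0.05,0,0,0,0],[-0.14,0,0,0,0,0,0],[-0.14,0,0,0,0,0,0]],
  ],
)

```text
time_s: 23.55
eef_pos: [0.5332, -0.0296, 0.0995]
eef_rot: [-0.0, 0.989, 0.146, -0.0]
wrist_force: [-1.8, 1.8, 5.0]
opening: 0.201
```

Roller 3 stops the pin at about 22.9 mm at every offset around the centre, so it is sound and stays. On to roller 4.

Request:
apply_moves(
  moves=[
    [[0,0,-1.5,0,0,0,0],[0,0,-3,0,0,0,0],[0,0,-3,0,0,0,0],[0,0,-3,0,0,0,0]],
  ],
)

```text
time_s: 23.95
eef_pos: [0.5331, -0.0296, 0.1288]
eef_rot: [0.0, 0.989, 0.146, 0.0]
wrist_force: [-1.0, 0.4, -1.0]
opening: 0.2
```

```bash
python3 - <<'E'
from h import *
c=get_calibration("wrist");im=camera("wrist");cv2.imwrite("pics/w9.png",im[:,:,::-1])
for X in[(.475,.0405),(.5323,-.0297),(.519,-.0845)]: print(edge(im,c,X))
need((.5189,-.0843),.031)
E
```

```text
[4.748e-01 4.060e-02 1.640e-02 7.200e+01]
[ 5.323e-01 -2.970e-02  1.640e-02  5.600e+01]
[ 5.188e-01 -8.440e-02  1.640e-02  6.200e+01]
tcp [ 0.5327 -0.0294  0.1283] tipz 0.0517 F [ 0.14  0.11 -1.22] tq [-0.    0.01 -0.01] op 0.2 rpy [-1.7997e+02  4.0000e-02  1.6830e+01] move cm [-2.775  4.853  2.069]
```

Request:
apply_moves(
  moves=[
    [[-2.77,4.85,0,0,0,0,0],[-2.77,4.85,0,0,0,0,0],[-2.77,4.85,0.7,0,0,0,0],[-2.77,4.85,1.4,0,0,0,0],[-2.77,4.85,1.9,0,0,0,0],[-2.77,4.85,1.9,0,0,0,0],[-2.77,4.85,1.9,0,0,0,0],[-2.77,4.85,1.9,0,0,0,0]],
  ],
)

```text
time_s: 24.8
eef_pos: [0.5208, -0.0836, 0.1101]
eef_rot: [0.0, 0.989, 0.147, 0.0]
wrist_force: [-0.0, 0.6, -1.3]
opening: 0.198
```

Request:
apply_moves(
  moves=[
    [[0,0,0,0,0,0,0],[0,0,0,0,0,0,0]],
  ],
)

```text
time_s: 25.0
eef_pos: [0.5208, -0.0839, 0.1103]
eef_rot: [0.0, 0.989, 0.146, 0.0]
wrist_force: [-0.3, -0.0, -1.5]
opening: 0.202
```

```bash
python3 - <<'E'
from h import *
need((.5189,-.0844),.0225)
E
```

```text
tcp [ 0.5208 -0.0839  0.1103] tipz 0.0337 F [-0.32 -0.03 -1.51] tq [0.01 0.03 0.01] op 0.202 rpy [ 1.7998e+02 -3.0000e-02  1.6840e+01] move cm [-0.068 -0.013  1.12 ]
```

Request:
apply_moves(
  moves=[
    [[-0.06,-0.01,0,0,0,0,0],[-0.06,-0.01,0.4,0,0,0,0],[-0.06,-0.01,0.75,0,0,0,0],[-0.06,-0.01,0.9,0,0,0,0],[-0.06,-0.01,1.0,0,0,0,0],[-0.06,-0.01,1.08,0,0,0,0],[-0.06,-0.01,1.12,0,0,0,0],[-0.06,-0.01,1.12,0,0,0,0]],
  ],
)

```text
time_s: 25.8
eef_pos: [0.52, -0.084, 0.0995]
eef_rot: [-0.0, 0.989, 0.146, -0.0]
wrist_force: [-3.5, 0.4, 5.3]
opening: 0.196
```

```bash
python3 - <<'E'
from h import *
need((.5189,-.0844),.0225)
E
```

```text
tcp [ 0.52   -0.084   0.0995] tipz 0.0229 F [-3.46  0.39  5.28] tq [0.22 0.66 0.01] op 0.196 rpy [-1.7999e+02  1.0000e-02  1.6840e+01] move cm [0.013 0.003 0.036]
```

Roller 4 also stops the pin at the shoulder (22.9 mm). I re-press with a lift at several offsets around it.

Request:
apply_moves(
  moves=[
    [[0,0,-0.3,0,0,0,0],[0.06,0,-0.3,0,0,0,0],[0.06,0,-0.3,0,0,0,0],[0.06,0,-0.15,0,0,0,0],[0.06,0,-0.05,0,0,0,0],[0.06,0,0,0,0,0,0],[0.06,0,0,0,0,0,0]],
  ],
)

```text
time_s: 26.5
eef_pos: [0.5208, -0.0839, 0.0994]
eef_rot: [0.0, 0.989, 0.146, 0.0]
wrist_force: [-2.0, 0.5, 6.3]
opening: 0.201
```

Request:
apply_moves(
  moves=[
    [[0,0,-0.3,0,0,0,0],[-0.06,0.06,-0.3,0,0,0,0],[-0.06,0.06,-0.3,0,0,0,0],[-0.06,0.06,-0.15,0,0,0,0],[-0.06,0.06,-0.05,0,0,0,0],[-0.06,0.06,0,0,0,0,0],[-0.06,0.06,0,0,0,0,0]],
  ],
)

```text
time_s: 27.2
eef_pos: [0.5203, -0.0847, 0.0994]
eef_rot: [0.0, 0.989, 0.146, 0.0]
wrist_force: [-2.6, 0.7, 6.1]
opening: 0.2
```

Request:
apply_moves(
  moves=[
    [[0,0,-0.3,0,0,0,0],[-0.07,-0.06,-0.3,0,0,0,0],[-0.07,-0.06,-0.3,0,0,0,0],[-0.07,-0.06,-0.15,0,0,0,0],[-0.07,-0.06,-0.05,0,0,0,0],[-0.07,-0.06,0,0,0,0,0],[-0.07,-0.06,0,0,0,0,0]],
  ],
)

```text
time_s: 27.9
eef_pos: [0.5195, -0.0843, 0.0994]
eef_rot: [-0.0, 0.989, 0.146, 0.0]
wrist_force: [-2.6, 1.0, 6.4]
opening: 0.203
```

Request:
apply_moves(
  moves=[
    [[0,0,-0.3,0,0,0,0],[0.07,-0.06,-0.3,0,0,0,0],[0.07,-0.06,-0.3,0,0,0,0],[0.07,-0.06,-0.15,0,0,0,0],[0.07,-0.06,-0.05,0,0,0,0],[0.07,-0.06,0,0,0,0,0],[0.07,-0.06,0,0,0,0,0]],
  ],
)

```text
time_s: 28.6
eef_pos: [0.52, -0.0835, 0.0994]
eef_rot: [-0.0, 0.989, 0.146, 0.0]
wrist_force: [-2.7, 0.7, 6.7]
opening: 0.199
```

Request:
apply_moves(
  moves=[
    [[0,0,-0.3,0,0,0,0],[0.02,0.06,-0.3,0,0,0,0],[0.02,0.06,-0.3,0,0,0,0],[0.02,0.06,-0.15,0,0,0,0],[0.02,0.06,-0.05,0,0,0,0],[0.02,0.06,0,0,0,0,0],[0.02,0.06,0,0,0,0,0]],
  ],
)

```text
time_s: 29.3
eef_pos: [0.5203, -0.084, 0.0994]
eef_rot: [0.0, 0.989, 0.146, 0.0]
wrist_force: [-2.8, 0.6, 5.7]
opening: 0.199
```

Request:
apply_moves(
  moves=[
    [[0,0,-1.5,0,0,0,0],[0,0,-4,0,0,0,0],[0,0,-5,0,0,0,0],[0,0,-5,0,0,0,0],[0,0,-5,0,0,0,0]],
  ],
)

```text
time_s: 29.8
eef_pos: [0.5199, -0.0839, 0.1482]
eef_rot: [-0.0, 0.989, 0.146, -0.0]
wrist_force: [-0.0, 0.6, -1.1]
opening: 0.199
```

```bash
python3 - <<'E'
from h import *
c=get_calibration("wrist");im=camera("wrist");cv2.imwrite("pics/w10.png",im[:,:,::-1])
for X in[(.5323,-.0297),(.519,-.0845),(.475,.0405)]: print(edge(im,c,X))
need((.4778,.315),.07,0)
E
```

```text
[ 5.323e-01 -2.970e-02  1.640e-02  7.200e+01]
[ 5.189e-01 -8.430e-02  1.640e-02  6.000e+01]
[4.747e-01 4.060e-02 1.640e-02 7.200e+01]
tcp [ 0.5195 -0.0838  0.1477] tipz 0.0711 F [-0.66 -0.1  -1.1 ] tq [ 0.02 -0.01  0.05] op 0.202 rpy [-1.7994e+02  7.0000e-02  1.6830e+01] move cm [  7.555 -39.374   0.142]
```

Roller 4 is sound: it rested at every offset. Next I locate the stand hole from the block's top corners in the earlier picture and carry the gauge back.

```bash
python3 - <<'E'
from h import *
import pickle
c,p,R=pickle.load(open("w2.pkl","rb"))
Q=np.array([ray(c,120+x/2.7,100+y/2.7,.04)[:2] for x,y in[(244,127),(412,86),(449,250),(289,288)]])
print(Q,np.linalg.norm(np.roll(Q,1,0)-Q,axis=1),Q.mean(0))
need(Q.mean(0),.07)
E
```

```text
[[0.51181251 0.35065554]
 [0.51411518 0.28148833]
 [0.44419677 0.27879832]
 [0.44130192 0.34852716]] [0.0705427  0.06920553 0.06997014 0.0697889 ] [0.47785659 0.31486734]
tcp [ 0.5195 -0.0838  0.1477] tipz 0.0711 F [-0.66 -0.1  -1.1 ] tq [ 0.02 -0.01  0.05] op 0.202 rpy [-1.7994e+02  7.0000e-02  1.6830e+01] move cm [  7.686 -39.36    0.142]
```

Request:
apply_moves(
  moves=[
    [[7.5,-39,0,0,0,0,0],[7.5,-39,0,0,0,0,0],[7.5,-39,0,0,0,0,0],[7.5,-39,0,0,0,0,0],[7.5,-39,0,0,0,0,0],[7.5,-39,0,0,0,0,0],[7.5,-39,0,0,0,0,0],[7.5,-39,0,0,0,0,0]],
  ],
)

```text
time_s: 30.65
eef_pos: [0.4776, 0.3129, 0.1474]
eef_rot: [0.0, 0.989, 0.147, -0.001]
wrist_force: [1.1, -0.7, -1.0]
opening: 0.203
```

Request:
apply_moves(
  moves=[
    [[0,0,0,0,0,0,0],[0,0,0,0,0,0,0],[0,0,0,0,0,0,0]],
  ],
)

```text
time_s: 30.95
eef_pos: [0.4785, 0.3101, 0.1477]
eef_rot: [0.0, 0.989, 0.146, -0.001]
wrist_force: [-0.9, 0.3, -0.5]
opening: 0.2
```

```bash
python3 - <<'E'
from h import *
need((.4778,.315),.05)
c=get_calibration("wrist");im=camera("wrist");cv2.imwrite("pics/w11.png",im[:,:,::-1])
cv2.imwrite("pics/w11b.png",cv2.resize(im[90:330,100:420],None,fx=2.4,fy=2.4,interpolation=cv2.INTER_CUBIC)[:,:,::-1])
E
```

```text
tcp [0.4785 0.3101 0.1477] tipz 0.0711 F [-0.9   0.34 -0.51] tq [ 0.03 -0.04 -0.04] op 0.2 rpy [1.7997e+02 1.2000e-01 1.6820e+01] move cm [ 0.205 -0.49   2.108]
```

View pics/w11b.png

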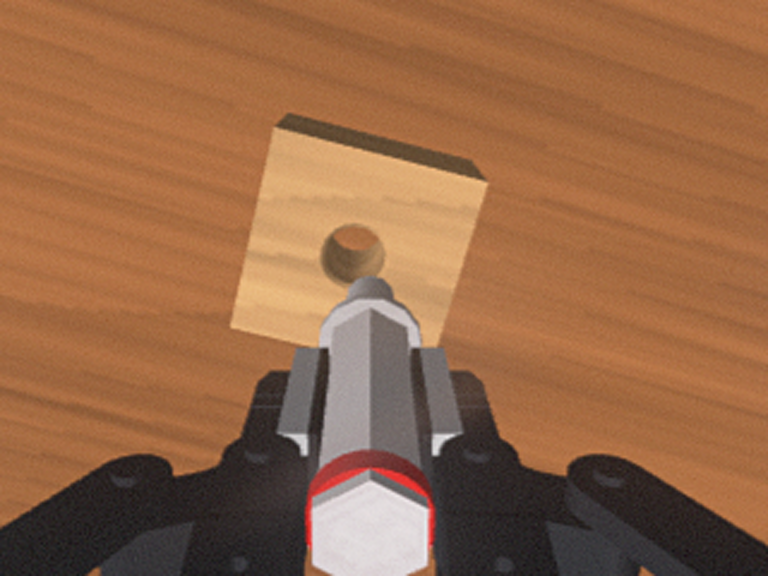

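The block is ahead with its hole at crop (353,255). The pin, at (370,290), must shift about 5 mm left. The block-corner fit (all sides 69–70.5 mm) agrees on the centre.

Request:
apply_moves(
  moves=[
    [[0.2,-0.49,0,0,0,0,0],[0.2,-0.49,0,0,0,0,0],[0.2,-0.49,1,0,0,0,0],[0.2,-0.49,2,0,0,0,0],[0.2,-0.49,2.3,0,0,0,0],[0.2,-0.49,2.3,0,0,0,0],[0.2,-0.49,2.3,0,0,0,0],[0.2,-0.49,2.3,0,0,0,0]],
  ],
)

```text
time_s: 31.8
eef_pos: [0.4798, 0.3164, 0.1261]
eef_rot: [-0.0, 0.989, 0.146, 0.0]
wrist_force: [0.2, -0.4, -2.0]
opening: 0.195
```

```bash
python3 - <<'E'
from h import *
need((.4778,.315),.0105)
E
```

```text
tcp [0.4798 0.3164 0.1261] tipz 0.0495 F [ 0.2  -0.45 -1.98] tq [ 0.02 -0.   -0.  ] op 0.195 rpy [-1.800e+02 -3.000e-02  1.684e+01] move cm [-0.101  0.076  3.902]
```

Request:
apply_moves(
  moves=[
    [[-0.1,0.08,0,0,0,0,0],[-0.1,0.08,0.6,0,0,0,0],[-0.1,0.08,1.2,0,0,0,0],[-0.1,0.08,1.8,0,0,0,0],[-0.1,0.08,2.4,0,0,0,0],[-0.1,0.08,3.0,0,0,0,0],[-0.1,0.08,3.5,0,0,0,0],[-0.1,0.08,3.5,0,0,0,0]],
  ],
)

```text
time_s: 32.6
eef_pos: [0.4782, 0.3149, 0.0897]
eef_rot: [0.0, 0.989, 0.146, -0.001]
wrist_force: [-0.1, -0.3, -1.5]
opening: 0.201
```

```bash
python3 - <<'E'
from h import *
need((.4778,.315),.0105)
E
```

```text
tcp [0.4782 0.3149 0.0897] tipz 0.0131 F [-0.06 -0.26 -1.49] tq [ 0.06  0.01 -0.04] op 0.201 rpy [1.7999e+02 1.0000e-01 1.6830e+01] move cm [ 0.094 -0.017  0.263]
```

Request:
apply_moves(
  moves=[
    [[0,0,0.1,0,0,0,0],[0,0,0.2,0,0,0,0],[0,0,0.26,0,0,0,0],[0,0,0.28,0,0,0,0],[0,0,0.28,0,0,0,0]],
  ],
)

```text
time_s: 33.1
eef_pos: [0.4789, 0.3152, 0.0881]
eef_rot: [-0.0, 0.989, 0.146, 0.0]
wrist_force: [0.2, -0.4, -0.7]
opening: 0.197
```

Request:
apply_moves(
  moves=[
    [[0,0,0,0,0,0,0.3],[0,0,0,0,0,0,0.45],[0,0,0,0,0,0,0.5],[0,0,0,0,0,0,0.5],[0,0,0,0,0,0,0.5],[0,0,0,0,0,0,0.5]],
  ],
)

```text
time_s: 33.7
eef_pos: [0.4788, 0.3152, 0.088]
eef_rot: [-0.0, 0.989, 0.146, 0.0]
wrist_force: [0.0, -0.5, -0.5]
opening: 0.497
```

Request:
apply_moves(
  moves=[
    [[0,0,-2,0,0,0,0.6],[0,0,-5,0,0,0,0.6],[0,0,-9,0,0,0,0.6],[0,0,-13,0,0,0,0.6],[0,0,-17,0,0,0,0.6],[-2,5,-20,0,0,0,0.6],[-4,9,-22,0,0,0,0.6],[-4,9,-22,0,0,0,0.6]],
  ],
)

```text
time_s: 34.5
eef_pos: [0.4673, 0.2149, 0.3112]
eef_rot: [0.001, 0.989, 0.145, 0.002]
wrist_force: [0.5, -0.5, -0.2]
opening: 0.603
```

```bash
python3 - <<'E'
from h import *
p,R,o=tool();print(p)
a=camera("scene")[130:260,200:420]
c=get_calibration("wrist");w=camera("wrist")
for X in[(.4869,.0946),(.4748,.0406),(.5323,-.0297),(.519,-.0844)]: print(edge(w,c,X))
i=np.vstack([cv2.resize(a,(600,354),interpolation=cv2.INTER_CUBIC)[:250],cv2.resize(w,(600,450))[:340]])
cv2.imwrite("pics/f.png",i[:,:,::-1])
E
```

```text
[0.46728136 0.21485628 0.31118815]
[4.868e-01 9.490e-02 1.640e-02 7.200e+01]
[4.744e-01 4.070e-02 1.670e-02 2.600e+01]
[ 5.322e-01 -2.920e-02  1.640e-02  5.500e+01]
[ 5.188e-01 -8.390e-02  1.640e-02  5.500e+01]
```

View pics/f.png

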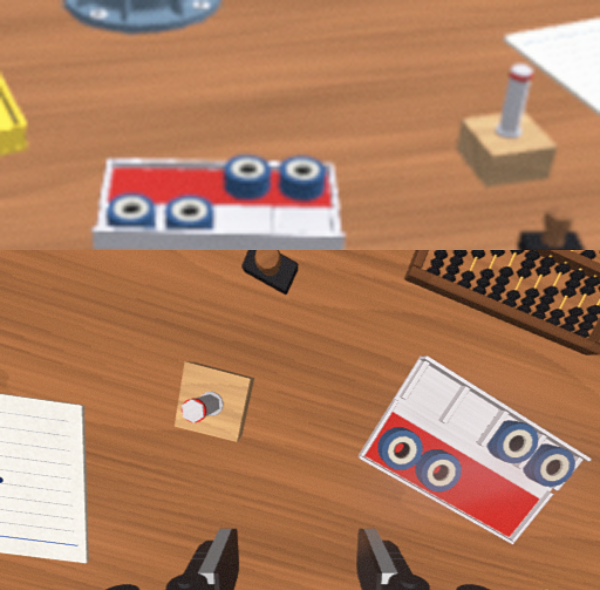

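The gauge stands upright in the block, at (515,100) in the scene crop. Two rollers stand on the strip (247,175), (303,175), and two are still in their bays (130,210), (190,210). The arm is clear, so I hand in.

```bash
python3 -c "
from bench import *
print(hand_in())"
```

```text
the job is handed in; nothing more can be done
None
```

I tried the gauge in all four bays, left to right, and handed the job in at about 35 s. Rollers 1 and 2 are worn and now stand on the red strip; rollers 3 and 4 are sound and stay in their bays.

- **Worn (1 and 2):** the gauge went through to within 6 mm of the desk with no measurable resistance. I drew each roller forward with the pin still in its bore, and both stand at about tray x = -44 mm, fully on the strip.
- **Sound (3 and 4):** the pin stopped on the shoulder at about 23 mm. I lifted it and pressed again at several offsets around the centre, and it stopped every time.
- **Force used:** most presses were about 5–6 N. On roller 3 the first presses reached 10–12 N.
- **Final check:** the last pictures show the gauge upright in its stand. All four rollers measured within about 0.5 mm of where they should be, and the arm is clear. I only approached the tray and the stand. The last views did not cover the basket or the tin.

Two readings disagreed:
- **Gauge position in the grip:** estimates taken from its pin and from its collar differed by about 1.5 mm. I used -1.3 mm, and the clean drops into bays 1 and 2 support it.
- **Offsets in bay 3:** the first small offsets did not take while the pin was pressed down, so I repeated that check with lifts between presses.

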